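Check an accumulator's charge with a pen gauge

TASK

Take the orange pen pressure gauge out of its grey stand and press it straight down over the valve stem of the blue accumulator, squashing the black rubber seal with about 15 N for a second so that the gas pushes the red-tipped rod out; never push with more than 25 N. Then stand the gauge back in its stand, let go of it, and leave the rod out where the pressure put it, so that the reading can be seen. Do not knock over or shove the jar, the tape roll or the loupe.

Things in the scene. Friction and masses are not known exactly. Their poses are not given: they have to be found in the camera images.
- gauge_grip (a point): Point to grip on the pen pressure gauge (loose, 140 g, upright in its stand): on the axis of its round orange 24 mm barrel, which reaches 21 mm below and 22 mm above this point. z runs up the gauge. At the barrel's foot is a black flange (48 mm wide, 4 mm thick) that takes the push if fingertips rest on it. The red cap of the rod ends 27 mm above this point, rod in: do not grip, pull or push it.
- gauge_mouth (a point): Centre of the gauge's open lower end, 59 mm below gauge_grip on the same axis. The mouth is a funnel about 21 mm wide that narrows within 7 mm to a bore of 14 mm, 34 mm deep. The rod's foot lies 8 mm inside the mouth.
- gauge: The whole gauge; origin at gauge_mouth, z up the gauge. Upwards from there: steel nose 34 mm long (26 mm wide, flared to 31 mm at the mouth), black flange 4 mm, orange barrel 43 mm, red cap of the rod (11 mm wide) 5 mm.
- gauge_rod (a joint): How far the rod stands out of the gauge: 0 in, 0.024 m at most. It stays where it was pushed. It moves out at about 3 N plus 0.15 N per mm. The gas pushes it out 7 to 19 mm, different each time and unknown beforehand, once the gauge is fully home on the seal.
- valve_neck (a point): Centre of the top of the neck (36 mm wide) of the blue accumulator, on the axis of its upright brass valve, 58 mm above the bench. The valve is screwed in by an unknown amount: the top of its black rubber seal disc (34 mm wide) lies 10 to 36 mm above this point, and the stem (11 mm wide, tapering to 7 mm at the tip) stands 28 mm above the seal, with a sprung pin 1 mm higher in its tip.
- valve: The accumulator with its valve, fixed to the bench: 64 mm wide body, 86 mm foot; origin at the centre of its underside, z up. Pushing the gauge on, one feels pin and rod first (3 to 6 N over about 21 mm); then the mouth lands on the seal, which adds 3 N at once and 7 N per mm for 3 mm, and is then solid.
- stand_rim (a point): Centre of the upper rim of the grey gauge stand (fixed to the bench; a tube of 36 mm bore, 50 mm outside, rim 40 mm above the bench, foot 80 mm wide, z axis up). The gauge's nose hangs in the bore and its flange rests on the rim, so gauge_grip is then 25 mm above this point and gauge_mouth 34 mm below it.
- cots_jar: White jar with blue lid, 60 mm wide, 66 mm high, loose; origin at its underside. Leave alone.
- tape_roll_teal: Teal roll of tape lying flat, 68 mm wide, 16 mm high, loose; origin at its underside. Leave alone.
- loupe: Black loupe, 37 mm wide, 29 mm high, standing, loose; origin at its underside. Leave alone.

How it is judged:
By the outcome, as a careful person would: the job done as asked, in the order asked, and still so for the second after the job is handed in, with the robot touching nothing.
It also fails if it takes over 69 s, if anything falls off the work surface, if the arm or the gripper's body presses on something with over 40 N, if the wrist force passes 120 N, or if a joint passes its speed limit or range.

ROBOT

A 7-joint arm with a two-finger parallel gripper is mounted at the origin on a cart in front of the work surface, level with it; the furniture and walls round the work are solid. World frame = base frame: x ahead of the robot, y to its left, z up, the work surface at z = 0. Lengths are in m, angles in rad, forces in N, time in s.
With the tool pointing down it reaches from about 0.425 to 0.925 m from the base axis. Payload 6.8 kg.
Tool frame: the origin (TCP) lies on the front face of the gripper's body, between the roots of the fingers; the fingertips stand 73 mm ahead of it and the grasp point (between the pads) lies 54 mm ahead of it (env.nose_length is the distance from the TCP to the fingertips, in m); z points along the fingers, y is the line along which they close (so a half turn about z gives the same grasp; the last joint's range is limited). The gripper opens to 85 mm and grips with 20 to 120 N. Pads are 22 mm wide; open, the fingers measure 114 mm over their backs; the gripper's body (76 mm by 85 mm) begins 54 mm behind the grasp point. The pads swing forward as they close: fully open they stand 13 mm farther back than shut.
Start: joints at [1.192, 0.477, 0.022, 1.555, -0.011, 1.109, -0.083], TCP at [0.181, -0.65, 0.304] pointing down, gripper open.
Joint ranges: [-2.96, 2.96], [-0.34, 2.1], [-1.41, 1.46], [0.24, 2.44], [-1.37, 4.51], [0.17, 1.92], [-2.96, 2.96]. Speed limits (rad/s): [2.39, 2.39, 3.14, 3.14, 3.14, 3.14, 3.14].

INTERFACE

Orientations are given as a unit quaternion [w, x, y, z].
In Python, from cell import env, kin, camera, calibration, job gives the robot as it stands. The module is installed in compiled form; this text tells all that it offers. Calls block until the motion is done:
- env.reach(position, orientation): joint-space move of the TCP to a pose.
- env.movel(position, velocity=0.15, rot=None, stop_force=None): straight line of the TCP; rot=None keeps the orientation; velocity is the mean speed in m/s. With stop_force (N) it stops when the force on the tool has changed by that much, and returns True; else False.
- env.goto_joints(angles): joint-space move.
- env.grip(opening, f_grip=None): finger opening in m; f_grip is the grip in N (None keeps the last); returns when the fingers have stopped.
- env.dwell(seconds).
- kin.inverse_kinematics(position, orientation): joint angles nearest the present ones, or None.
- env.get_state(): the state.
- camera(name): name is "side" or "top" or "wrist"; returns (picture, depth): 420x560x3 uint8, blue, green, red; 420x560 float32, m along the optical axis (not along the pixel's ray), 0 where there is no reading.
- calibration(name): a dict with "fx", "fy", "cx", "cy" (pixels), "rvec" (rotation vector, rad) and "tvec" (3), from world to camera coordinates, as OpenCV has them. Camera axes: x right, y down, z forward; pixel columns grow to the right and rows downward; lengths in m; the calibration is good to about 2 mm. A picture is of the moment at which its call begins: read the wrist's pose just before it. calibration takes no time and is no camera call; for the wrist camera it gives the pose at the moment of the call.
A pose or a line that the arm cannot do raises env.PlanningError and nothing moves.
- job.job_done(): hands the job in; it is judged then, once.
The state is a dict: "time": time; "qpos": joint angles; "joint_velocities": joint speeds; "joint_torque": joint torques, N m; "tcp_pos": TCP position; "orientation": TCP orientation; "force": force on the tool from outside, world axes, zero at the start; "torque": the same for the moment, N m; "opening": finger opening in m; "gripper_force": force on a finger pad.
Only numpy, scipy, OpenCV 4.12 (cv2) and the standard library are available. Lean on these libraries where they do the work, as an engineer would, in place of code of your own. Each camera call takes 0.05 s, during which the arm holds its last target. There are 200 camera calls.

## Working session

There is one attempt and no reset: what is moved stays moved. The work goes in short steps, each a Python script; the robot and the scene stay as the last script left them, time stands still between calls to the robot, and variables do not carry over. Pictures are saved under pics/ and viewed, at most 10 in all, crops included, and the job is handed in when it is done.

```bash
mkdir -p pics
python3 - <<'E'
from cell import env,camera,calibration
import cv2,numpy as np
s=env.get_state();print(s)
a=[]
for n in("side","top"):
    p,d=camera(n);np.savez(f"pics/{n}.npz",p=p,d=d);c=calibration(n);print(n,c);a.append(p)
    cv2.imwrite(f"pics/{n}.png",p)
E
```

```text
{'time': 0.0, 'qpos': array([ 1.19189137,  0.47779798,  0.02235991,  1.55644144, -0.01145809,
        1.10931585, -0.083105  ]), 'joint_velocities': array([ 1.45072663e-03,  4.27604638e-04, -8.27278495e-04, -7.10955324e-05,
        8.40150780e-04,  3.89036219e-06, -1.08438921e-03]), 'joint_torque': array([-4.31871476e-04, -5.96456122e+01,  1.60739567e+00, -2.81203347e+01,
        1.24125709e-02,  9.29308328e-03,  1.17210843e-05]), 'tcp_pos': array([ 0.18041923, -0.6499655 ,  0.30293166]), 'orientation': array([-8.91913366e-04,  9.90845485e-01,  1.34997716e-01, -2.13875188e-04]), 'force': array([-0.09912135,  0.1780106 , -0.34477016]), 'torque': array([-0.03702347, -0.0023482 , -0.01801966]), 'gripper_force': 0.0, 'opening': 0.08563160015320291}
side {'fx': 452.9748666797603, 'fy': 452.9748666797603, 'cx': 275.59111692201196, 'cy': 208.64867496391858, 'rvec': array([ 2.02296177, -0.06493284,  0.02714283]), 'tvec': array([-0.50390669,  0.05171276,  1.14277166])}
top {'fx': 410.62977812239416, 'fy': 410.62977812239416, 'cx': 287.0833891500806, 'cy': 206.73143901014626, 'rvec': array([ 2.21584631, -2.17589762,  0.07161076]), 'tvec': array([-0.08111331,  0.51665833,  1.1979245 ])}
```

View pics/top.png

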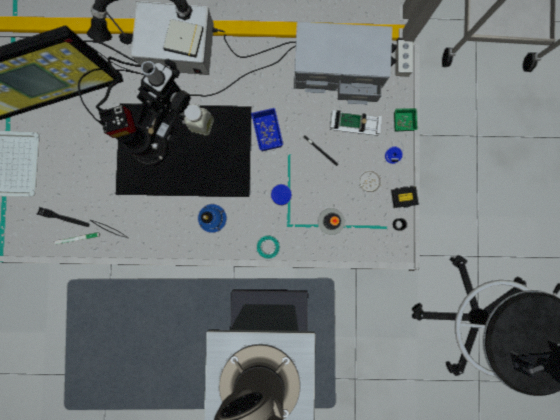

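View pics/side.png

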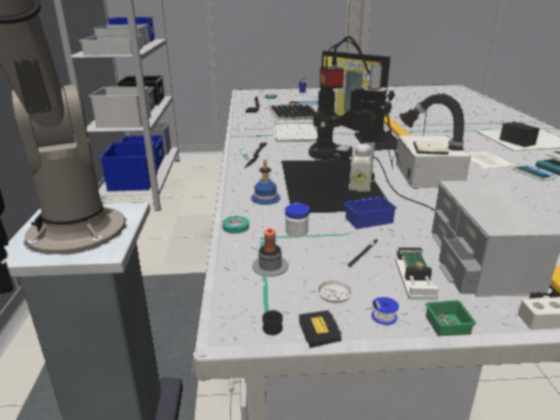

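The top view shows the accumulator at about (212,218), the gauge in its stand at (332,221), the jar at (281,194), the tape at (267,247) and the loupe at (400,225). I'll measure these from depth.

```bash
cat > h.py <<'E'
import numpy as np,cv2
def cloud(d,c):
    v,u=np.mgrid[:d.shape[0],:d.shape[1]]
    P=np.stack([(u-c["cx"])/c["fx"]*d,(v-c["cy"])/c["fy"]*d,d],-1)
    R=cv2.Rodrigues(np.array(c["rvec"]))[0]
    W=(P-np.array(c["tvec"]))@R
    W[d<=0]=np.nan
    return W
def fitcircle(xy):
    A=np.c_[2*xy,np.ones(len(xy))];s=np.linalg.lstsq(A,(xy**2).sum(1),rcond=None)[0]
    return s[:2],np.sqrt(s[2]+s[:2]@s[:2])
def proj(X,c):
    return cv2.projectPoints(np.array(X,float).reshape(-1,1,3),np.array(c["rvec"]),np.array(c["tvec"]),np.array([[c["fx"],0,c["cx"]],[0,c["fy"],c["cy"]],[0,0,1.]]),None)[0].reshape(-1,2)
E
python3 - <<'E'
from h import *
from cell import calibration
for n,px in(("top",dict(acc=(212,218,18),gauge=(332,221,16),jar=(281,194,14),tape=(267,247,15),loupe=(400,225,9))),("side",dict(acc=(265,182,24),gauge=(270,250,24),jar=(297,220,16),tape=(236,224,14),loupe=(272,322,12)))):
    z=np.load(f"pics/{n}.npz");W=cloud(z["d"],calibration(n))
    for k,(u,v,r) in px.items():
        w=W[v-r:v+r+1,u-r:u+r+1].reshape(-1,3);w=w[np.isfinite(w[:,2])&(w[:,2]>.006)&(w[:,2]<.3)]
        lo,hi=np.percentile(w,[1,99],axis=0);print(n,k,len(w),"lo",lo.round(3),"hi",hi.round(3),"mid",((lo+hi)/2).round(3))
        if k in("acc","gauge"):
            for a in np.arange(.0,.16,.01):
                q=w[(w[:,2]>=a)&(w[:,2]<a+.01)]
                if len(q)>3:print("  z",a.round(2),len(q),q.mean(0).round(4),"w",np.ptp(q,axis=0).round(3))
E
```

```text
top acc 578 lo [0.442 0.111 0.006] hi [0.522 0.191 0.118] mid [0.482 0.151 0.062]
  z 0.0 132 [0.4794 0.1433 0.0078] w [0.09  0.102 0.004]
  z 0.01 42 [0.4812 0.1381 0.0126] w [0.077 0.083 0.01 ]
  z 0.02 13 [0.4777 0.1257 0.025 ] w [0.056 0.023 0.008]
  z 0.03 21 [0.4784 0.1352 0.0369] w [0.058 0.061 0.009]
  z 0.04 182 [0.4811 0.1457 0.0458] w [0.061 0.063 0.01 ]
  z 0.05 62 [0.4818 0.1395 0.0545] w [0.052 0.044 0.01 ]
  z 0.06 8 [0.4752 0.1442 0.0612] w [0.031 0.022 0.004]
  z 0.08 12 [0.4845 0.1495 0.0885] w [0.03  0.027 0.004]
  z 0.09 90 [0.4818 0.1495 0.0931] w [0.031 0.031 0.009]
  z 0.11 10 [0.4817 0.1484 0.1168] w [0.008 0.008 0.006]
  z 0.12 4 [0.4815 0.1504 0.1216] w [0.003 0.003 0.003]
top gauge 339 lo [ 0.444 -0.238  0.006] hi [ 0.514 -0.17   0.093] mid [ 0.479 -0.204  0.05 ]
  z 0.0 94 [ 0.4785 -0.2026  0.0072] w [0.083 0.084 0.004]
  z 0.01 7 [ 0.4646 -0.1898  0.0126] w [0.054 0.02  0.008]
  z 0.03 28 [ 0.4735 -0.1957  0.0366] w [0.049 0.05  0.009]
  z 0.04 133 [ 0.479  -0.2016  0.0447] w [0.044 0.047 0.009]
  z 0.05 6 [ 0.4731 -0.2011  0.0532] w [0.02  0.032 0.008]
 
[... 1487 characters left out ...]
0.01 ]
  z 0.03 108 [ 0.4796 -0.2192  0.0346] w [0.049 0.028 0.01 ]
  z 0.04 169 [ 0.4802 -0.2096  0.0431] w [0.045 0.042 0.01 ]
  z 0.05 46 [ 0.4802 -0.2093  0.0551] w [0.024 0.015 0.01 ]
  z 0.06 48 [ 0.4797 -0.2099  0.0648] w [0.023 0.016 0.01 ]
  z 0.07 48 [ 0.4799 -0.2104  0.0752] w [0.023 0.011 0.01 ]
  z 0.08 62 [ 0.4805 -0.2064  0.0849] w [0.023 0.024 0.01 ]
  z 0.09 8 [ 0.4803 -0.2034  0.0909] w [0.008 0.009 0.001]
side jar 716 lo [ 0.525 -0.083  0.007] hi [0.608 0.08  0.065] mid [ 0.567 -0.001  0.036]
side tape 295 lo [ 0.369 -0.051  0.006] hi [0.434 0.017 0.016] mid [ 0.402 -0.017  0.011]
side loupe 391 lo [ 0.458 -0.422  0.007] hi [ 0.492 -0.387  0.028] mid [ 0.475 -0.404  0.017]
```

Gauge axis is about (0.480,-0.2035) with its cap at 0.092. Valve axis is about (0.4825,0.149), seal top at about 0.092 and tip at about 0.121, which fits the sizes given. I'll refine both with the wrist camera from above.

```bash
cat >> h.py <<'E'
Q=[0,1,0,0]
E
python3 - <<'E'
from h import *
from cell import env,kin,camera,calibration
env.reach([.48,-.2035,.30],Q)
def look(n,c):
    cal=calibration("wrist");p,d=camera("wrist");np.savez(f"pics/{n}.npz",p=p,d=d,**{k:cal[k] for k in cal});W=cloud(d,cal)
    w=W.reshape(-1,3);w=w[np.isfinite(w[:,2])&(np.hypot(w[:,0]-c[0],w[:,1]-c[1])<.06)&(w[:,2]<.2)]
    for a in np.arange(.03,.13,.005):
        q=w[(w[:,2]>=a)&(w[:,2]<a+.005)]
        if len(q)>8:
            m=(q.max(0)+q.min(0))/2;print(" ",a.round(3),len(q),"mean",q.mean(0).round(4),"mid",m.round(4),"w",np.ptp(q,axis=0).round(3))
    return p
print(env.get_state()["qpos"].round(2))
a=look("wg",(.48,-.2035))
env.reach([.4825,.149,.30],Q);print(env.get_state()["qpos"].round(2),env.get_state()["time"])
b=look("wv",(.4825,.149))
cv2.imwrite("pics/w.png",cv2.resize(np.hstack([a,b]),(800,300)))
E
```

```text
[ 0.48  0.24 -0.23  1.91  0.07  1.   -1.35]
  0.03 50 mean [ 0.4986 -0.2041  0.0331] mid [ 0.4937 -0.2035  0.0329] w [0.02  0.049 0.004]
  0.035 101 mean [ 0.4923 -0.204   0.0386] mid [ 0.4817 -0.2031  0.0377] w [0.045 0.049 0.004]
  0.04 877 mean [ 0.4854 -0.2033  0.044 ] mid [ 0.4803 -0.2031  0.0425] w [0.047 0.047 0.005]
  0.045 222 mean [ 0.4855 -0.2031  0.0457] mid [ 0.4809 -0.2035  0.0474] w [0.041 0.045 0.005]
  0.055 30 mean [ 0.4888 -0.2035  0.0573] mid [ 0.4871 -0.2036  0.0574] w [0.008 0.021 0.005]
  0.06 22 mean [ 0.4879 -0.2042  0.0627] mid [ 0.4856 -0.2031  0.0623] w [0.01  0.024 0.004]
  0.065 23 mean [ 0.489  -0.2023  0.0676] mid [ 0.4879 -0.2023  0.0675] w [0.006 0.02  0.004]
  0.07 25 mean [ 0.488  -0.2038  0.0719] mid [ 0.4852 -0.2028  0.0728] w [0.012 0.024 0.004]
  0.075 35 mean [ 0.4885 -0.203   0.0768] mid [ 0.487  -0.2029  0.0775] w [0.008 0.022 0.005]
  0.08 10 mean [ 0.4893 -0.2028  0.0823] mid [ 0.4883 -0.2017  0.0824] w [0.005 0.017 0.004]
  0.085 510 mean [ 0.4796 -0.2032  0.0872] mid [ 0.4791 -0.2033  0.0873] w [0.024 0.024 0.005]
  0.09 134 mean [ 0.479
[... 651 characters left out ...]
  0.085 21 mean [0.4932 0.1537 0.0887] mid [0.4822 0.1528 0.0883] w [0.033 0.03  0.003]
  0.09 1000 mean [0.4837 0.1508 0.092 ] mid [0.4825 0.1512 0.0925] w [0.033 0.033 0.005]
  0.095 18 mean [0.4865 0.1509 0.0974] mid [0.4858 0.151  0.0975] w [0.003 0.01  0.005]
  0.1 18 mean [0.4864 0.1507 0.1026] mid [0.4843 0.1506 0.1022] w [0.007 0.01  0.004]
  0.105 22 mean [0.4861 0.1508 0.1075] mid [0.4842 0.1509 0.1076] w [0.007 0.011 0.005]
  0.11 30 mean [0.4857 0.1515 0.113 ] mid [0.4837 0.1513 0.1125] w [0.008 0.01  0.005]
  0.115 92 mean [0.4833 0.1509 0.1178] mid [0.4825 0.1512 0.1175] w [0.01  0.01  0.005]
  0.12 49 mean [0.4827 0.151  0.121 ] mid [0.4826 0.1511 0.1212] w [0.005 0.005 0.002]
```

View pics/w.png

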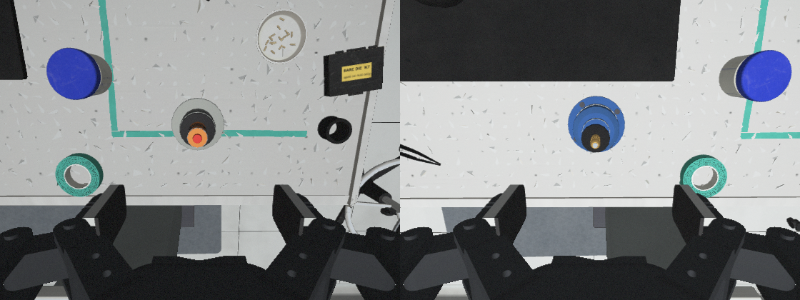

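Wrist views give the gauge at (0.479,-0.2032) and the valve at (0.4825,0.151). Next I grip the gauge, lift it and check.

Run:
```python
from h import *
from cell import env,camera,calibration
env.reach([.4792,-.2033,.22],Q)
print(env.movel([.4792,-.2033,.117],.08,stop_force=8))
env.grip(.02,f_grip=60);s=env.get_state();print(s["opening"],s["gripper_force"],s["force"],s["tcp_pos"])
env.movel([.4792,-.2033,.187],.06);env.movel([.4792,-.2033,.275],.12)
env.movel([.4825,.151,.275],.15);env.dwell(.3)
s=env.get_state();print(s["time"],s["opening"],s["gripper_force"],s["force"],s["tcp_pos"])
p,d=camera("side");W=cloud(d,calibration("side"))
w=W[60:215,200:330].reshape(-1,3);w=w[np.isfinite(w[:,2])&(np.hypot(w[:,0]-.4825,w[:,1]-.151)<.05)]
for a in np.arange(.085,.26,.005):
    q=w[(w[:,2]>=a)&(w[:,2]<a+.005)]
    if len(q)>3:print(a.round(3),len(q),((q.max(0)+q.min(0))/2).round(4),np.ptp(q,axis=0).round(3))
cv2.imwrite("pics/s2.png",cv2.resize(p[60:220,180:350],None,fx=3.5,fy=3.5))
```

```text
False
0.022622259496447018 58.58673334121704 [-0.27473657  0.58359724  3.99065868] [ 0.47930626 -0.20336131  0.117246  ]
11.8667 0.02270589182343406 58.71759831905365 [-0.03327513  0.50667882 -1.59205327] [0.48251356 0.15083808 0.27499568]
0.085 39 [0.4834 0.1499 0.0876] [0.031 0.032 0.005]
0.09 17 [0.485  0.1475 0.0922] [0.028 0.03  0.004]
0.095 7 [0.4836 0.1475 0.0979] [0.008 0.01  0.004]
0.1 7 [0.4838 0.1499 0.1022] [0.008 0.006 0.003]
0.105 6 [0.4838 0.1484 0.1076] [0.008 0.009 0.003]
0.11 7 [0.484  0.1489 0.1127] [0.008 0.008 0.004]
0.115 5 [0.4826 0.1514 0.1168] [0.006 0.005 0.003]
0.16 16 [0.4835 0.1438 0.1632] [0.027 0.014 0.003]
0.165 17 [0.485  0.1451 0.1673] [0.025 0.018 0.004]
0.17 18 [0.4836 0.1421 0.1726] [0.022 0.013 0.005]
0.175 15 [0.4837 0.1406 0.1775] [0.022 0.009 0.005]
0.18 17 [0.4839 0.1449 0.1824] [0.022 0.013 0.004]
0.185 16 [0.4839 0.1434 0.1874] [0.021 0.014 0.005]
0.19 11 [0.484  0.1422 0.1918] [0.021 0.009 0.003]
0.195 48 [0.4831 0.1454 0.1978] [0.046 0.04  0.004]
0.2 19 [0.4843 0.1396 0.2025] [0.032 0.021 0.005]
0.205 14 [0.484  0.1323 0.2076] [0.021 0.009 0.004]
0.21 15 [0.4841 0.1314 0.2125] [0.021 0.014 0.005]
0.215 16 [0.4842 0.1284 0.2175] [0.021 0.017 0.005]
0.22 18 [0.4842 0.1307 0.2221] [0.021 0.012 0.004]
0.225 21 [0.4836 0.1402 0.2274] [0.024 0.029 0.004]
0.23 15 [0.4848 0.1368 0.2326] [0.022 0.024 0.004]
0.235 14 [0.4833 0.1297 0.2374] [0.018 0.014 0.005]
0.24 11 [0.4832 0.1237 0.2423] [0.023 0.015 0.005]
0.245 17 [0.4831 0.1362 0.2476] [0.022 0.059 0.004]
0.25 22 [0.4841 0.1196 0.2529] [0.026 0.028 0.004]
0.255 16 [0.4831 0.1168 0.2574] [0.022 0.026 0.004]
```

View pics/s2.png

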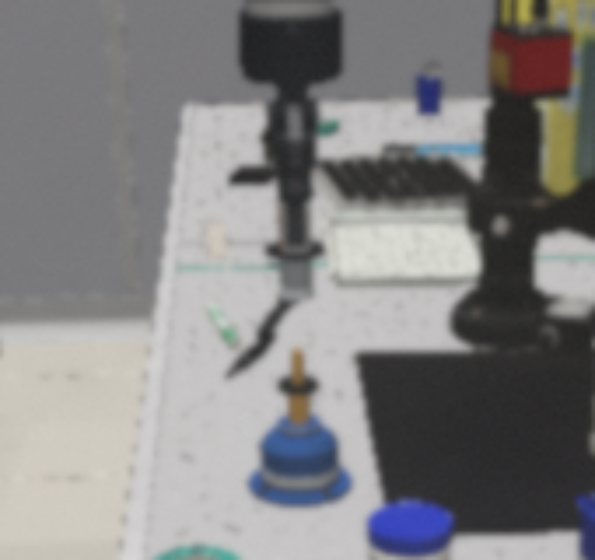

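The gauge hangs upright above the stem, mouth at about 0.163 as predicted, so the seal should be met near TCP 0.203. Pressing now.

Run:
```python
from h import *
from cell import env
X,Y=.4825,.151
f=lambda:env.get_state()["force"]
f0=f()[2]
r=env.movel([X,Y,.232],.1,stop_force=5);print(r,f()-0)
r=env.movel([X,Y,.209],.025,stop_force=10);print(r,f()[2]-f0,env.get_state()["tcp_pos"])
r=env.movel([X,Y,.196],.006,stop_force=8);s=env.get_state();z=s["tcp_pos"][2];print(r,s["force"][2]-f0,s["tcp_pos"],s["time"])
for i in range(25):
    F=f()[2]-f0
    if F>14:break
    z-=min(.0004,(15-F)/7000);env.movel([X,Y,z],.006,stop_force=8);env.dwell(.05)
for i in range(8):
    print(i,f()[2]-f0,env.get_state()["tcp_pos"][2],env.get_state()["time"]);env.dwell(.15)
```

```text
False [ 0.62494826 -0.42928639 -0.63895964]
False 6.781699437694858 [0.48272475 0.15109691 0.20923233]
True 12.081933964388751 [0.48293672 0.15114266 0.20410497] 14.6917
0 15.62006135746905 0.20358466098354144 15.975
1 14.923326323360413 0.2035876705518792 16.125
2 13.749149354210122 0.20358738928538397 16.275
3 14.548387152703398 0.2035724843198483 16.425
4 15.017542929901452 0.20358173819162315 16.575
5 14.408260291208757 0.2035768329340844 16.725
6 15.04893301731182 0.20357771433462807 16.875
7 15.389958258574495 0.2035689980472578 17.025
```

Run:
```python
from h import *
from cell import env,camera,calibration
p,d=camera("side");p2,_=camera("wrist")
a=cv2.resize(p[90:210,210:320],(550,600));b=cv2.resize(p2[260:420,180:380],(250,200));b=cv2.copyMakeBorder(b,0,400,0,0,0)
cv2.imwrite("pics/s3.png",np.hstack([a,b]));print(env.get_state()["force"])
```

```text
[-1.49901986 -0.81560687 12.78017606]
```

View pics/s3.png

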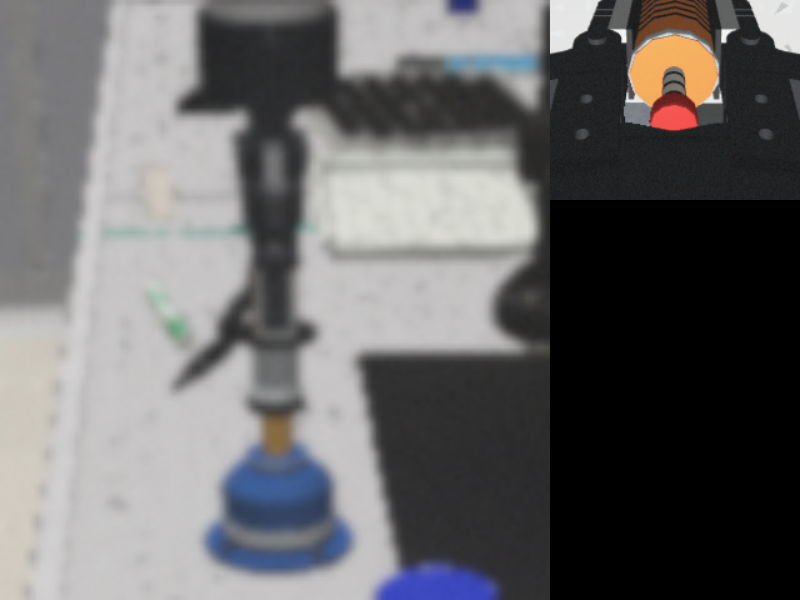

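The seal is squashed and the wrist view (crop about (675,80) to (675,115)) shows the grey rod standing out with its red cap. I'll return it to the stand.

Run:
```python
from h import *
from cell import env,camera,calibration
st=env.get_state
env.movel([.4825,.151,.275],.06);env.movel([.4793,-.2033,.275],.15)
env.movel([.4793,-.2033,.17],.1);env.dwell(.2);f0=st()["force"][2];print("f0",f0)
print(env.movel([.4793,-.2033,.125],.05,stop_force=6),st()["force"],st()["tcp_pos"])
print(env.movel([.4793,-.2033,.110],.01,stop_force=4),st()["force"],st()["tcp_pos"],st()["time"])
p,_=camera("side");p2,_=camera("wrist")
a=cv2.resize(p[190:310,210:320],(550,600));b=cv2.resize(p2[260:420,180:380],(250,200));b=cv2.copyMakeBorder(b,0,400,0,0,0)
cv2.imwrite("pics/s4.png",np.hstack([a,b]))
```

```text
f0 -1.108871009685891
False [ 0.31902123  0.06778214 -0.31328888] [ 0.47953406 -0.20336608  0.12527879]
True [-0.80547329  0.07304724  4.3743639 ] [ 0.47931202 -0.20325666  0.11724492] 24.45
```

View pics/s4.png

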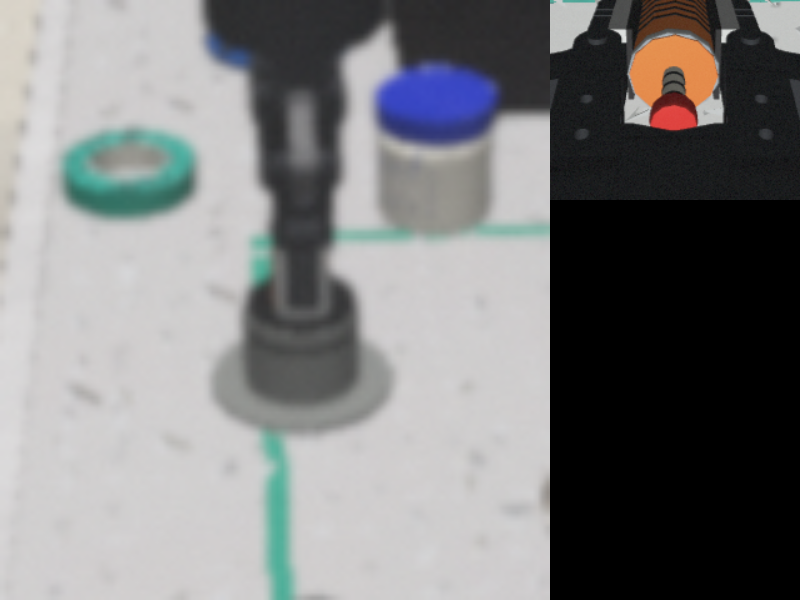

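The flange rests on the rim at the original height of 0.1172, and the rod is still out. Next I release and back off.

Run:
```python
from h import *
from cell import env,camera,calibration
env.grip(.085);env.dwell(.2)
env.movel([.4793,-.2033,.20],.06);env.movel([.4793,-.2033,.34],.15);env.dwell(.3)
cal=calibration("wrist");p2,d=camera("wrist");p,_=camera("side");W=cloud(d,cal).reshape(-1,3)
w=W[np.isfinite(W[:,2])&(np.hypot(W[:,0]-.4793,W[:,1]+.2033)<.04)&(W[:,2]<.2)]
for a in np.arange(.04,.13,.005):
    q=w[(w[:,2]>=a)&(w[:,2]<a+.005)]
    if len(q)>8:print(a.round(3),len(q),q.mean(0).round(4),np.ptp(q,axis=0).round(3))
print(env.get_state()["time"])
a=cv2.resize(p[170:340,200:355],(550,600));b=cv2.resize(p2,(250,188));b=cv2.copyMakeBorder(b,0,412,0,0,0)
cv2.imwrite("pics/s5.png",np.hstack([a,b]))
```

```text
0.04 715 [ 0.484  -0.2029  0.0439] [0.048 0.049 0.005]
0.045 216 [ 0.4849 -0.2051  0.0456] [0.047 0.044 0.005]
0.055 21 [ 0.4888 -0.2038  0.0573] [0.009 0.022 0.005]
0.06 16 [ 0.4884 -0.2035  0.0631] [0.011 0.022 0.005]
0.065 16 [ 0.4885 -0.2057  0.067 ] [0.008 0.022 0.003]
0.07 21 [ 0.4893 -0.2035  0.0725] [0.008 0.021 0.005]
0.075 20 [ 0.489  -0.2034  0.077 ] [0.006 0.021 0.005]
0.085 389 [ 0.4808 -0.204   0.0873] [0.025 0.024 0.005]
0.1 10 [ 0.4824 -0.204   0.1038] [0.008 0.01  0.003]
0.105 107 [ 0.4793 -0.2039  0.1064] [0.01  0.01  0.003]
28.4
```

View pics/s5.png

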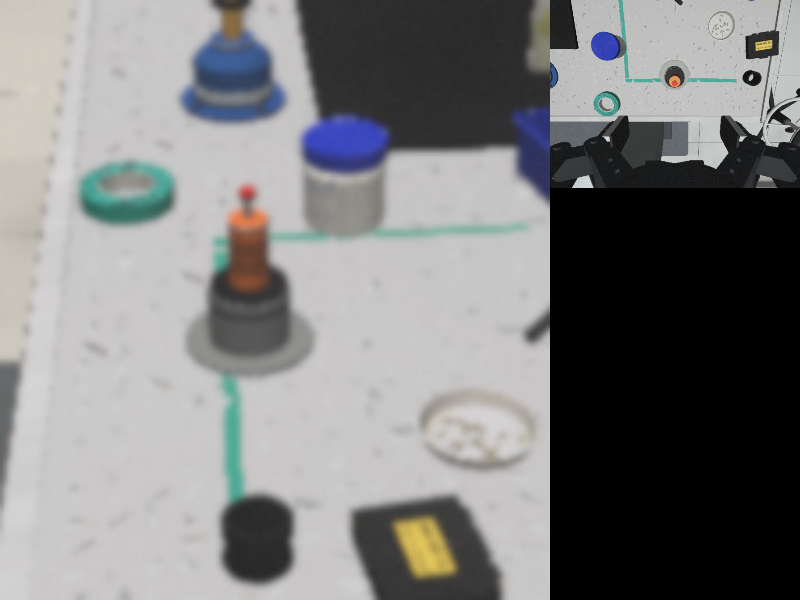

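The gauge stands upright in its stand with the red cap at (248,192), about 14 mm out, within the 7 to 19 mm the gas gives. The jar, tape and loupe are where they were.

```bash
python3 -c "
from cell import job;print(job.job_done())"
```

```text
the job is handed in; nothing more can be done
None
```

The job is done and handed in: the gauge was held on the seal at about 15 N for over a second, the highest reading was 15.6 N, and it is back in its stand with the rod about 14 mm out; the robot's clock read 28.4 s and the jar, tape roll and loupe were not disturbed.

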